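# Probe the marked land of a milled dental disc

### The job

Lift the clear dust cover off the milled disc and set it down flat on the middle of the rubber mat. Then take the probe out of its holder and hold it square to the disc's sloping face with its tip on the centre of the ringed mark, pressing lightly so that the sprung tip is about half way in and never hits the disc hard. Finish while still holding it there in the gripper, and leave everything else where it stands.

Things in the scene. Friction and masses are not known exactly. Their poses are not given: they have to be found in the camera images.
- stand: the inspection stand, fixed: an aluminium base 130 x 120 x 12 mm on the bench with a short column. Origin: centre of its underside on the bench, z up, x pointing away from its low front edge.
- disc: the grey milled disc fixed on the stand, 98 mm across, 18 mm thick, with tooth crowns in pockets and three flat round lands 22 mm across, level with the rim. Its face slopes 15 degrees, its low side on the stand's -x side. Origin: centre of the top face, 75 mm above the bench; z is the face's outward normal, x points up the slope.
- mark (a point): centre of the ringed mark (black ring 17 mm across with a dot) on one of the disc's three lands, the only one marked; 15 mm up the slope and 26 mm to +y of the disc's centre, level with the face. The land is hard.
- cover: the clear plastic dust cover, loose over the disc, 110 mm across, about 0.11 kg: a flat top with a skirt 14 mm deep inside and a grey knob on top. It starts on the disc, sloping with it. Origin: centre of the skirt's lower rim; z up along the knob. Top plate's upper side at z = 17 mm, knob 24 mm across from z = 31 to 53 mm (20 mm across below that).
- cover_knob (a point): top centre of the cover's knob, 53 mm above the skirt's lower rim
- mat: plain grey rubber mat, 150 x 150 x 4 mm, fixed flat on the bench, empty. Origin: centre of its underside.
- holder: dark steel block 80 x 80 x 56 mm, fixed, with an upright through hole 29 mm across in its middle; the probe stands in it. Origin: centre of its underside.
- probe: pen-shaped probe, about 0.12 kg, loose, standing upright in the holder, sprung tip down. Origin: the end of the tip when it is fully out; z runs up along the probe. Tip (6 mm rod with a ball end) z = 0 to 16 mm, steel nose and barrel (26 mm across) to 50 mm, collar (36 mm across) 50 to 56 mm that rests on the holder, white round grip 24 mm across from 56 to 130 mm (its top end). In the holder its origin is 6 mm above the bench.
- tip_end (a point): the end of the probe's sprung tip, moving with it
- tip (a joint): how far the sprung tip is pushed into the probe, m: 0 fully out, 0.012 fully in; it starts to move at 1 N and takes 0.4 N more per mm (3.4 N at half way, 5.8 N at fully in)
- cast: bystander, leave alone: plaster dental cast, a 70 x 65 x 14 mm base carrying a horseshoe of teeth, 26 mm high. Origin: underside centre.
- blank: bystander, leave alone: plain ivory-coloured unmilled disc, 98 mm across, 18 mm thick, lying flat. Origin: underside centre.
- jar: bystander, leave alone: small white jar, 54 mm across, 55 mm high. Origin: underside centre.
- brush: bystander, leave alone: flat hand brush lying down, 170 mm long.
- case: bystander, leave alone: small open white case with four compartments, 60 x 75 x 22 mm. Origin: underside centre.
- cup: bystander, leave alone: white cup, 70 mm across, 70 mm high. Origin: underside centre.
- carton: bystander, leave alone: cardboard carton, 50 x 90 x 45 mm. Origin: underside centre.

How it is judged:
By the outcome, as a careful person would: the job done as asked, in the order asked, and still so for the second after the job is handed in, while the arm keeps its last pose, push and grip.
It also fails if it takes over 58 s, if anything falls off the work surface, if the arm or the gripper's body presses on something with over 40 N, if the wrist force passes 120 N, or if a joint passes its speed limit or range.

### The arm

A 6-joint arm with a two-finger parallel gripper is mounted at the origin on the work surface. World frame = base frame: x ahead of the robot, y to its left, z up, the work surface at z = 0. Lengths are in m, angles in degrees, forces in N, time in s.
With the tool pointing down it reaches from about 0.4 to 0.825 m from the base axis. Payload 7 kg.
Tool frame: the origin (TCP) lies midway between the tips of the shut fingers; the grasp point (between the pads) lies 19 mm behind it; z points along the fingers, x is the direction in which the jaws open and shut, and the axes are right-handed (so a half turn about z gives the same grasp; the last joint's range is limited). The gripper opens to 88 mm and grips with 3 to 60 N. Pads are 19 mm wide; open, the fingers measure 130 mm over their backs; the gripper's body (78 mm by 193 mm) begins 47 mm behind the grasp point.
Start: joints at [-47.951, 20.546, 0.682, 0, -70.136, -16.507], TCP at [0.291, -0.609, 0.227] pointing down, gripper open.
Joint ranges: [-176.03, 176.03], [-82.01, 121.73], [-58.28, 71.71], [-173.87, 95.51], [-174.79, -0.11], [-173.66, 173.66]. Speed limits (degrees/s): [136.94, 136.94, 172.46, 180, 180, 180].

### API

Orientations are given as [roll, pitch, yaw] about the fixed x, y, z axes, in that order (R = Rz(yaw) Ry(pitch) Rx(roll)).
In Python, from plant import ctrl, vision, nets gives the robot as it stands.
- The arm moves only by the shell command python3 -m jog 'ROWS'. ROWS is text: rows parted by semicolons, each of 7 numbers parted by spaces: the turn, a rotation vector about the tool's x, y, z in units of 0.1 rad (1.0 is 0.1 rad), then the shift along the tool's x, y, z in units of 4 cm (1.0 is 4 cm), then the opening, from -1 (shut) to 1 (fully open). In form: rx ry rz x y z jaw; .... A call has 1 to 8 rows; each row shifts and turns the commanded pose from where the row before left it, along the tool's axes as they then stand; what a row does not reach is not made up. A row lasts 1/8 s, in which the tool goes at most 62.5 mm and 10.7 degrees, less where a joint would pass 70% of its speed; a pose out of reach is approached as far as the arm can. A call with a number of a shift or a turn outside -1 to 1 is refused whole. A call with a gripper value outside its range is refused whole. The fingers move at their own pace and stop on an object; the grip force is fixed at half the most. Time passes only in rows, so rows that do not move let the fingers close. It gives the time, the measured TCP pose, the force and the opening at its end, in the units of the state.
- ctrl.get_obs(): the state, without advancing time (a new reading comes with each control period).
- vision.snapshot(name): name is "side" or "top"; returns (picture, depth): 384x512x3 uint8, red, green, blue; 384x512 float32, m along the optical axis (not along the pixel's ray), 0 where there is no reading.
- vision.camera_info(name): a dict with "camera_matrix" (3x3 intrinsics, pixels), "camera_from_world" (4x4, takes a point from world to camera coordinates). Camera axes: x right, y down, z forward; pixel columns grow to the right and rows downward; lengths in m; the calibration is good to about 2 mm. A picture is of the moment at which its call begins. camera_info takes no time and is no camera call.
- ctrl.close_job(): hands the job in, once; it reports no verdict.
Trained networks look in the newest picture that a camera, given by its name, has taken for a name from the list of things; names that differ only in an ending like _2 or _b are one class to them, and where a whole thing is asked for, a point or a joint stands for the part that bears it (a point fixed in the world has none). Each returns a list of dicts, best first, with "score" (0 to 1); they miss things now and then, are a little off and sometimes report something else, mostly with a low value. They report only what shows in the picture. A call takes as long as a camera call.
- nets.boxes_of(target, camera): "location" ([x, y, z] in m, in world coordinates, good to about 4 mm: the middle of the surface that is visible of it).
The state is a dict: "clock": time; "joint_pos": joint angles; "qvel": joint speeds; "tau": joint torques, N m; "tool_pos": TCP position; "orientation": TCP orientation; "force": force on the tool from outside, world axes, zero at the start; "moment": the same for the moment, N m; "opening": finger opening in m.
Only numpy, scipy, OpenCV 4.12 (cv2) and the standard library are available. Lean on these libraries where they do the work, as an engineer would, in place of code of your own. Each camera call takes 0.05 s, during which the arm holds its last target.

## Working session

There is one attempt and no reset: what is moved stays moved. The work goes in short steps, Python scripts to look and compute and a shell command to move; the robot and the scene stay as the last step left them, time stands still between calls to the robot, and variables do not carry over. Pictures are saved under pics/ and viewed, and the job is handed in when it is done.

```bash
mkdir -p pics; ls
python3 - <<'E'
from plant import ctrl, vision, nets
import cv2, numpy as np
for n in ["side","top"]:
    im,d=vision.snapshot(n); cv2.imwrite(f"pics/{n}0.png",im[:,:,::-1]); np.save(f"pics/{n}0.npy",d)
    i=vision.camera_info(n); print(n,np.round(i["camera_matrix"],1).tolist(),np.round(i["camera_from_world"],3).tolist())
for t in ["cover","cover_knob","mat","holder","probe","disc","stand"]:
    for c in ["top","side"]:
        print(t,c,[(np.round(r["location"],3).tolist(),round(r["score"],2)) for r in nets.boxes_of(t,c)[:2]])
o=ctrl.get_obs(); print(o)
E
```

```text
pics
side [[412.6, 0.0, 261.1], [0.0, 412.6, 195.0], [0.0, 0.0, 1.0]] [[-0.986, -0.167, -0.018, 0.52], [-0.096, 0.65, -0.754, 0.14], [0.138, -0.741, -0.657, 1.203], [0.0, 0.0, 0.0, 1.0]]
top [[467.7, 0.0, 250.0], [0.0, 467.7, 190.9], [0.0, 0.0, 1.0]] [[-0.028, -1.0, -0.01, 0.024], [-0.991, 0.029, -0.13, 0.534], [0.13, 0.007, -0.991, 1.594], [0.0, 0.0, 0.0, 1.0]]
cover top [([0.531, 0.276, 0.08], 0.98)]
cover side [([0.529, 0.285, 0.074], 0.59)]
cover_knob top [([0.536, 0.268, 0.082], 0.56), ([0.697, 0.142, 0.017], 0.36)]
cover_knob side [([0.532, 0.284, 0.072], 0.7)]
mat top [([0.491, -0.258, 0.005], 0.81), ([0.362, -0.137, 0.003], 0.38)]
mat side [([0.491, -0.251, -0.002], 0.57)]
holder top [([0.504, -0.019, 0.058], 0.92), ([0.505, -0.012, 0.125], 0.47)]
holder side [([0.502, 0.018, 0.052], 0.9), ([0.508, -0.009, 0.092], 0.23)]
probe top [([0.502, -0.011, 0.126], 0.47)]
probe side [([0.509, -0.007, 0.094], 0.5)]
disc top [([0.714, -0.137, 0.014], 0.34)]
disc side []
stand top [([0.501, 0.242, 0.012], 0.62), ([0.534, 0.27, 0.083], 0.57)]
stand side [([0.514, 0.305, 0.01], 0.81)]
{'clock': 0.8, 'joint_pos': array([-4.79489593e+01,  2.05435842e+01,  6.81425514e-01,  1.20765283e-05,
       -7.01354383e+01, -1.65050954e+01]), 'qvel': array([-0.03161423,  0.03087307,  0.00028566,  0.02433932, -0.03009477,
       -0.05540464]), 'tau': array([-4.00246408e-04, -5.82293022e+01,  2.93278331e+01,  7.00238362e+00,
        1.23116991e-02,  5.14777435e-05]), 'tool_pos': array([ 0.29103589, -0.60900714,  0.22658858]), 'orientation': array([1.79999328e+02, 2.30724448e-03, 1.15545949e+02]), 'force': array([0.28305582, 1.23895539, 0.23517779]), 'moment': array([-0.02409316, -0.01686368,  0.00414662]), 'opening': 0.08785528892069608}
```

View pics/side0.png

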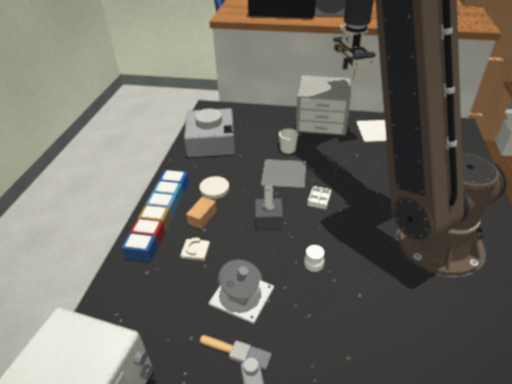

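View pics/top0.png

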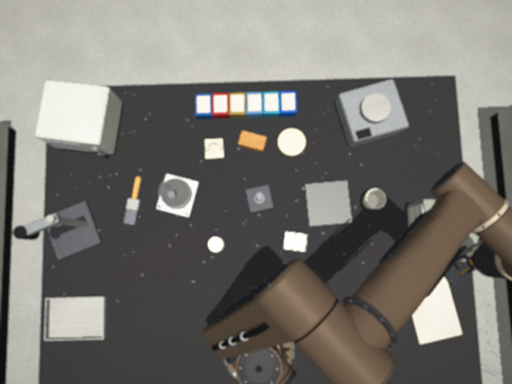

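The side view shows the cover and knob on the stand at about (240,282), the probe in its holder at (268,205) and the mat at (285,173). In the top view these are at (177,192), (259,198) and (328,203). I'll zoom in for finer fits.

```bash
cat > h.py <<'E'
import numpy as np, cv2
from plant import ctrl, vision, nets
I={n:vision.camera_info(n) for n in ("side","top")}
def proj(n,P):
    P=np.atleast_2d(P); K=np.array(I[n]["camera_matrix"]);T=np.array(I[n]["camera_from_world"])
    c=P@T[:3,:3].T+T[:3,3]; q=c@K.T; return q[:,:2]/q[:,2:]
def ray(n,uv):
    uv=np.atleast_2d(uv).astype(float);K=np.array(I[n]["camera_matrix"]);T=np.array(I[n]["camera_from_world"])
    d=np.c_[uv,np.ones(len(uv))]@np.linalg.inv(K).T
    R=T[:3,:3]; return -R.T@T[:3,3], d@R
def onz(n,uv,z):
    o,d=ray(n,uv); return o+d*((z-o[2])/d[:,2])[:,None]
def dep(n,D):
    v,u=np.mgrid[:384,:512]; o,d=ray(n,np.c_[u.ravel(),v.ravel()])
    return (o+d*D.ravel()[:,None]).reshape(384,512,3)
E
python3 - <<'E'
import cv2
for n,(x0,y0,w,h),nm in [("top",(130,155,130,95),"a"),("top",(235,165,130,95),"b"),("side",(185,240,120,90),"c"),("side",(235,150,110,82),"d")]:
    im=cv2.imread(f"pics/{n}0.png")[y0:y0+h,x0:x0+w]
    cv2.imwrite(f"pics/z_{nm}.png",cv2.resize(im,(w*3,h*3),interpolation=cv2.INTER_CUBIC))
a=[cv2.resize(cv2.imread(f"pics/z_{k}.png"),(390,285)) for k in "abcd"]
import numpy as np
cv2.imwrite("pics/zz.png",np.vstack([np.hstack(a[:2]),np.hstack(a[2:])]))
E
```

```text
(no output)
```

View pics/zz.png

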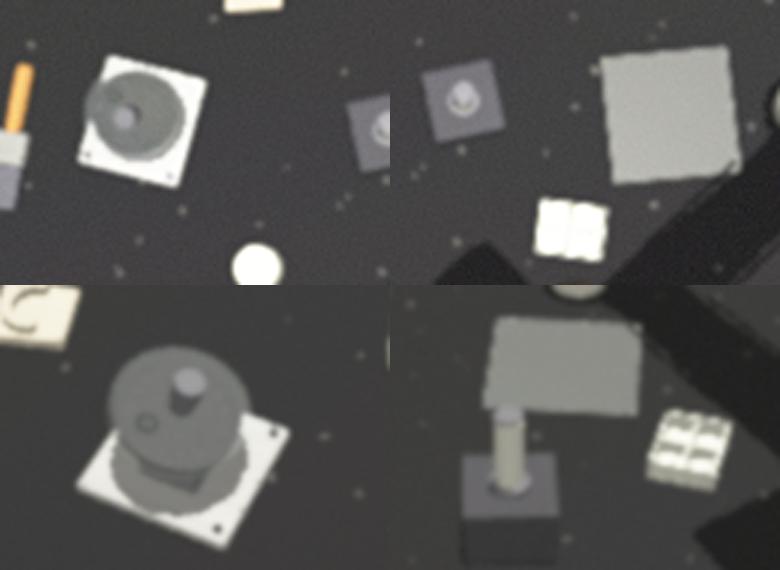

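Run:
```python
from h import *
im=cv2.imread("pics/top0.png").astype(float); D=np.load("pics/top0.npy"); P=dep("top",D)
def rect(n,mask,z):
    cs,_=cv2.findContours(mask.astype(np.uint8),cv2.RETR_EXTERNAL,cv2.CHAIN_APPROX_NONE)
    c=max(cs,key=cv2.contourArea)[:,0]
    w=onz(n,c,z)[:,:2].astype(np.float32)*1000
    r=cv2.minAreaRect(cv2.convexHull(w)); return r,cv2.boxPoints(r)
g=im.mean(2); 
def sub(x0,y0,x1,y1,f):
    m=np.zeros(g.shape,bool); m[y0:y1,x0:x1]=f[y0:y1,x0:x1]; return m
print("stand",rect("top",sub(150,165,205,225,g>170),.012))
print("mat",rect("top",sub(300,175,356,232,(g>115)),.004))
print("holder",rect("top",sub(240,180,275,215,(g>75)),.056))
for nm,n,(x0,y0,x1,y1) in [("t","top",(155,170,200,215)),("s","side",(215,258,265,300))]:
    D=np.load(f"pics/{n}0.npy"); P=dep(n,D)[y0:y1,x0:x1].reshape(-1,3)
    P=P[(P[:,2]>.04)]
    print(n,len(P),np.histogram(P[:,2],bins=np.arange(.04,.17,.01))[0])
    # ransac plane
    rng=np.random.default_rng(0);best=None
    for k in range(600):
        a=P[rng.choice(len(P),3,False)]; nn=np.cross(a[1]-a[0],a[2]-a[0]); l=np.linalg.norm(nn)
        if l<1e-5: continue
        nn/=l; nn*=np.sign(nn[2]); 
        if nn[2]<.8: continue
        m=abs((P-a[0])@nn)<.002
        if best is None or m.sum()>best.sum(): best=m
    Q=P[best]; c=Q.mean(0); nn=np.linalg.svd(Q-c)[2][2]; nn*=np.sign(nn[2])
    print(best.sum(),c.round(4),nn.round(3),"tilt",np.degrees(np.arccos(nn[2])),"downdir",np.degrees(np.arctan2(nn[1],nn[0])))
    # knob
    h=(P-c)@nn; K=P[(h>.03)&(h<.04)]; print("knob",len(K),K.mean(0).round(4)); K=P[h>.012]; print(len(K),K.mean(0).round(4), np.histogram(h,bins=np.arange(-.03,.06,.005))[0])
```

```text
stand (((530.8883056640625, 267.53900146484375), (121.64341735839844, 132.32876586914062), 73.89842987060547), array([[450.4511 , 227.45334],
       [577.5888 , 190.75314],
       [611.3255 , 307.62466],
       [484.1878 , 344.32486]], dtype=float32))
mat (((487.98126220703125, -260.0146484375), (151.44781494140625, 161.26028442382812), 3.925794839859009), array([[ 406.91473, -184.7581 ],
       [ 417.95532, -345.63998],
       [ 569.0478 , -335.27118],
       [ 558.0072 , -174.38931]], dtype=float32))
holder (((506.3697204589844, -21.357017517089844), (85.75483703613281, 86.03376007080078), 10.928503036499023), array([[456.1146  ,  12.750861],
       [472.4252  , -71.72263 ],
       [556.6249  , -55.464897],
       [540.3142  ,  29.008598]], dtype=float32))
top 837 [  0   3 111 299 305  66  10  34   2   0   0   0]
339 [0.5303 0.2664 0.079 ] [-0.243  0.065  0.968] tilt 14.59652622210427 downdir 164.94465895981457
knob 34 [0.5243 0.271  0.1139]
56 [0.5003 0.236  0.3046] [  0   1   2   9  72 345 308  44   2   3   0   4  14  20   6   0   0]
side 1439 [  0  14 282 503 482  58  30  59   0   0   0   0]
945 [0.5322 0.2753 0.0773] [-0.25   0.062  0.966] tilt 14.94988328945574 downdir 166.0113157282011
knob 73 [0.5235 0.2751 0.1119]
120 [0.5097 0.3333 0.1807] [  0   0   6  27  39 626 612   8   3  12   8  13  30  43   1   0   0]
```

```bash
cat > ov.py <<'E'
from h import *
def circ(c,n,r):
    n=n/np.linalg.norm(n); a=np.cross(n,[0,1,0]); a/=np.linalg.norm(a); b=np.cross(n,a)
    t=np.linspace(0,2*np.pi,40); return c+r*(np.cos(t)[:,None]*a+np.sin(t)[:,None]*b)
def sq(cx,cy,z,lx,ly,yaw):
    c,s=np.cos(np.radians(yaw)),np.sin(np.radians(yaw))
    p=np.array([[1,1],[-1,1],[-1,-1],[1,-1],[1,1]])*[lx/2,ly/2]
    return np.c_[cx+p[:,0]*c-p[:,1]*s, cy+p[:,0]*s+p[:,1]*c, np.full(5,z)]
def over(n,im,polys,box,s,out):
    x0,y0,w,h=box; z=cv2.resize(im[y0:y0+h,x0:x0+w],(w*s,h*s),interpolation=cv2.INTER_CUBIC)
    for i,P in enumerate(polys):
        q=((proj(n,P)-[x0,y0]+.5)*s).round().astype(int)
        cv2.polylines(z,[q],False,[(0,0,255),(0,255,0),(255,128,0),(0,255,255),(255,0,255)][i%5],1)
    if out: cv2.imwrite(out,z)
    return z
E
python3 - <<'E'
from ov import *
yaw=-16; c,s=np.cos(np.radians(yaw)),np.sin(np.radians(yaw)); n=np.array([-np.sin(np.radians(15))*c,-np.sin(np.radians(15))*s,np.cos(np.radians(15))])
S=np.array([.531,.2675,0]); d=S+[0,0,.075]
A=[sq(S[0],S[1],.012,.13,.12,yaw),circ(d+n*.003,n,.055),circ(d+n*.039,n,.012)]
M=[sq(.489,-.2585,.004,.15,.15,4)]; H=[sq(.505,-.0185,.056,.08,.08,11),circ(np.array([.505,-.0185,.136]),np.array([0,0,1.]),.012)]
o=[]
for n_,b1,b2 in [("top",(145,160,65,65),(240,170,120,65)),("side",(205,250,75,75),(240,150,80,85))]:
    im=cv2.imread(f"pics/{n_}0.png")
    o.append(np.hstack([cv2.resize(x,None,fx=280/x.shape[0],fy=280/x.shape[0]) for x in (over(n_,im,A,b1,5,None),over(n_,im,M+H,b2,4,None))]))
w=max(x.shape[1] for x in o); o=[cv2.copyMakeBorder(x,0,0,0,w-x.shape[1],0) for x in o]
cv2.imwrite("pics/ov1.png",np.vstack(o)); print(o[0].shape)
print(onz("top",[171,194],.1125),onz("side",[243.2,270],.1125))
E
```

```text
(280, 797, 3)
[[0.52159751 0.27110875 0.1125    ]] [[0.52371107 0.27181467 0.1125    ]]
```

View pics/ov1.png

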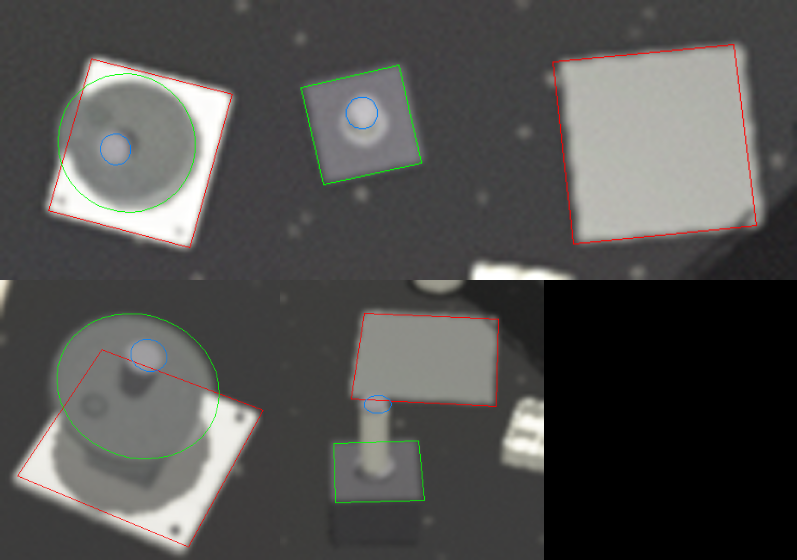

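```bash
cat > pl.py <<'E'
from h import *
from scipy.spatial.transform import Rotation as Ro
def cur():
    o=ctrl.get_obs(); return o["tool_pos"],Ro.from_euler("xyz",o["orientation"],degrees=True),o
def tgt(yaw,tilt,slopeyaw=-16.):
    # tool x along world yaw (mod), tilted so z=-n ; tilt about axis perpendicular to slope
    s=np.radians(slopeyaw); ax=np.array([-np.sin(s),np.cos(s),0])
    return Ro.from_rotvec(-ax*np.radians(tilt))*Ro.from_euler("xyz",[180,0,yaw],degrees=True)
def delta(p,R,frm=None):
    p0,R0,o=cur() if frm is None else (*frm,None)
    rv=(R0.inv()*R).as_rotvec()/.1
    print("turn(0.1rad)",rv.round(2),"| shift now-axes",(R0.inv().apply(p-p0)/.04).round(2),"| shift after-turn",(R.inv().apply(p-p0)/.04).round(2))
def st():
    p,R,o=cur(); print("t",round(o["clock"],2),"p",p.round(4),"rpy",o["orientation"].round(1),"F",o["force"].round(1),"open",round(o["opening"],4),"q",o["joint_pos"].round(0))
N=-tgt(164,15).as_matrix()[:,2]
E
python3 - <<'E'
from pl import *
print(N, tgt(164,15).as_matrix().round(3))
R=tgt(164,15); top=np.array([.5225,.2713,.1125]); g=top-N*.009-N*.019  # tcp at z=25
print("tcp goal",g); delta(g+N*.09,R); delta(np.array([.5,-.2,.25]),tgt(164,0)); delta(g+N*.09,R,(np.array([.5,-.2,.25]),tgt(164,0)))
E
```

```text
[-0.24879283  0.0713402   0.96592583] [[-0.929  0.276  0.249]
 [ 0.266  0.961 -0.071]
 [-0.259  0.    -0.966]]
tcp goal [0.5294662  0.26930247 0.08545408]
turn(0.1rad) [-1.11 -2.46 -8.41] | shift now-axes [17.63 14.41  1.35] | shift after-turn [ 1.22 22.75  1.07]
turn(0.1rad) [-0.    0.   -8.46] | shift now-axes [ 6.97  9.12 -0.59] | shift after-turn [-2.2  11.27 -0.59]
turn(0.1rad) [-0.   -2.62 -0.  ] | shift now-axes [ 3.11 11.48  1.94] | shift after-turn [ 3.5  11.48  1.07]
```

```bash
python3 -m jog '0 0 0 .85 1 -.1 1;0 0 0 .85 1 -.1 1;0 0 0 .85 1 -.1 1;0 0 0 .85 1 -.1 1;0 0 0 .85 1 -.1 1;0 0 0 .85 1 -.1 1;0 0 0 .85 1 -.1 1;0 0 0 .85 1 0 1'
python3 -m jog '0 0 -1 0 0 0 1;0 0 -1 0 0 0 1;0 0 -1 0 0 0 1;0 0 -1 0 0 0 1;0 0 -1 0 0 0 1;0 0 -1 0 0 0 1;0 0 -1 0 0 0 1;0 0 -1 0 0 0 1'
python3 - <<'E'
from pl import *
st(); R=tgt(164,15); g=np.array([.5295,.2693,.0855]); delta(g+N*.09,R)
E
```

```text
clock: 1.8
tool_pos: [0.4631, -0.224, 0.2553]
orientation: [179.9, 0.0, 115.5]
force: [0.8, -0.4, -0.1]
opening: 0.0878
clock: 2.8
tool_pos: [0.4624, -0.2256, 0.2547]
orientation: [180.0, 0.0, 161.6]
force: [1.1, -0.2, -0.6]
opening: 0.0877
t 2.8 p [ 0.4624 -0.2256  0.2547] rpy [180.    0.  161.6] F [ 1.1 -0.2 -0.6] open 0.0877 q [ -4.   4. -17.  -0. -69. -14.]
turn(0.1rad) [-0.05 -2.62 -0.42] | shift now-axes [ 2.9  12.24  2.06] | shift after-turn [ 2.83 12.36  1.37]
```

```bash
python3 -m jog '0 0 -.4 .3 1 0 1;0 0 0 .3 1 0 1;0 0 0 .3 1 0 1;0 0 0 .3 1 0 1;0 0 0 .3 1 0 1;0 0 0 .3 1 0 1;0 0 0 .3 1 0 1;0 0 0 .3 1 0 1'
python3 -m jog '0 -.65 0 0 1 0 1;0 -.65 0 0 1 0 1;0 -.65 0 0 1 0 1;0 -.65 0 0 1 0 1;0 0 0 0 0 0 1'
python3 - <<'E'
from pl import *
st(); R=tgt(164,15); g=np.array([.5295,.2693,.0855]); delta(g+N*.09,R); delta(g,R)
E
```

```text
clock: 3.8
tool_pos: [0.4618, 0.1098, 0.2549]
orientation: [180.0, 0.0, 163.7]
force: [0.7, 0.2, 0.3]
opening: 0.0875
clock: 4.42
tool_pos: [0.5066, 0.2641, 0.254]
orientation: [-179.9, 14.9, 163.9]
force: [-0.5, -0.7, -0.8]
opening: 0.0878
t 4.42 p [0.5066 0.2641 0.254 ] rpy [-179.9   14.9  163.9] F [-0.5 -0.7 -0.8] open 0.0878 q [ 56.   4. -26.  17. -57. -82.]
turn(0.1rad) [-0.02 -0.01 -0.02] | shift now-axes [0.59 0.28 1.95] | shift after-turn [0.59 0.28 1.95]
turn(0.1rad) [-0.02 -0.01 -0.02] | shift now-axes [0.59 0.29 4.2 ] | shift after-turn [0.59 0.28 4.2 ]
```

```bash
python3 -m jog '0 0 0 .3 .14 .8 1;0 0 0 .29 .14 .8 1;0 0 0 0 0 .9 1;0 0 0 0 0 0 1'
python3 - <<'E'
from pl import *
from ov import *
st(); R=tgt(164,15); g=np.array([.5295,.2693,.0855]); delta(g,R)
p,Rc,o=cur(); z=Rc.as_matrix()[:,2]; x=Rc.as_matrix()[:,0]
im,_=vision.snapshot("side"); im=im[:,:,::-1].copy()
A=[np.array([p,p+z*.1]),np.array([p-x*.044,p+x*.044])]
a=over("side",im,A,(200,210,100,100),5,None)
im,_=vision.snapshot("top"); im=im[:,:,::-1].copy()
b=over("top",im,A,(130,150,60,100),5,None); cv2.imwrite("pics/g1.png",np.hstack([a,b]))
E
```

```text
clock: 4.92
tool_pos: [0.5121, 0.2697, 0.1498]
orientation: [-179.7, 14.8, 163.7]
force: [0.1, 0.5, 1.5]
opening: 0.0877
t 4.92 p [0.5121 0.2697 0.1498] rpy [-179.7   14.8  163.7] F [0.1 0.5 1.5] open 0.0877 q [ 56.  10. -34.  21. -43. -87.]
turn(0.1rad) [-0.06 -0.04 -0.06] | shift now-axes [0.   0.12 1.66] | shift after-turn [0.01 0.11 1.66]
```

View pics/g1.png

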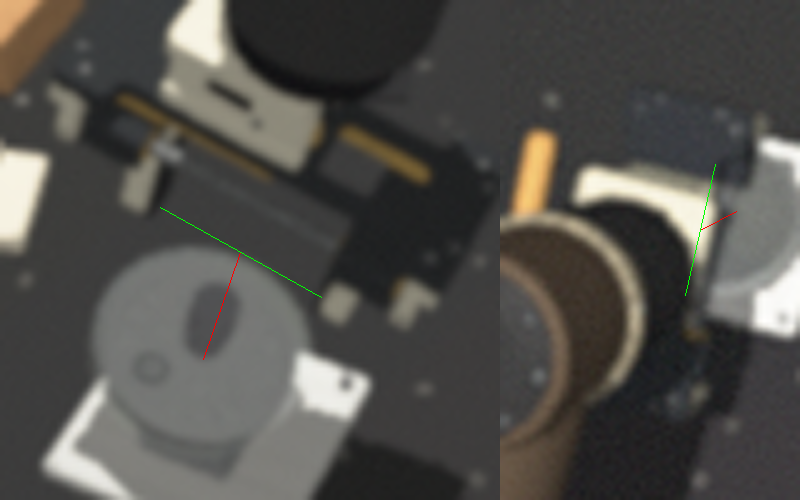

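```bash
python3 -m jog '0 0 0 0 .12 .4 1;0 0 0 0 0 .4 1;0 0 0 0 0 .4 1;0 0 0 0 0 .3 1;0 0 0 0 0 .15 1;0 0 0 0 0 0 1'
python3 - <<'E'
from pl import *
from ov import *
st(); R=tgt(164,15); g=np.array([.5295,.2693,.0855]); delta(g,R)
p,Rc,o=cur(); z=Rc.as_matrix()[:,2]; x=Rc.as_matrix()[:,0]
im,_=vision.snapshot("side"); im=im[:,:,::-1].copy()
A=[np.array([p,p-z*.028]),np.array([p-x*.044,p+x*.044])]
a=over("side",im,A,(200,210,100,100),5,None)
b=over("side",im,[],(200,210,60,100),5,None); cv2.imwrite("pics/g2.png",np.hstack([a,b]))
E
```

```text
clock: 5.78
tool_pos: [0.5307, 0.2717, 0.0884]
orientation: [180.0, 14.9, 163.7]
force: [1.1, 0.4, 0.5]
opening: 0.0874
t 5.78 p [0.5307 0.2717 0.0884] rpy [180.   14.9 163.7] F [1.1 0.4 0.5] open 0.0874 q [ 53.  15. -38.  26. -34. -91.]
turn(0.1rad) [-0.01 -0.02 -0.06] | shift now-axes [ 0.03 -0.07  0.07] | shift after-turn [ 0.03 -0.07  0.07]
```

View pics/g2.png

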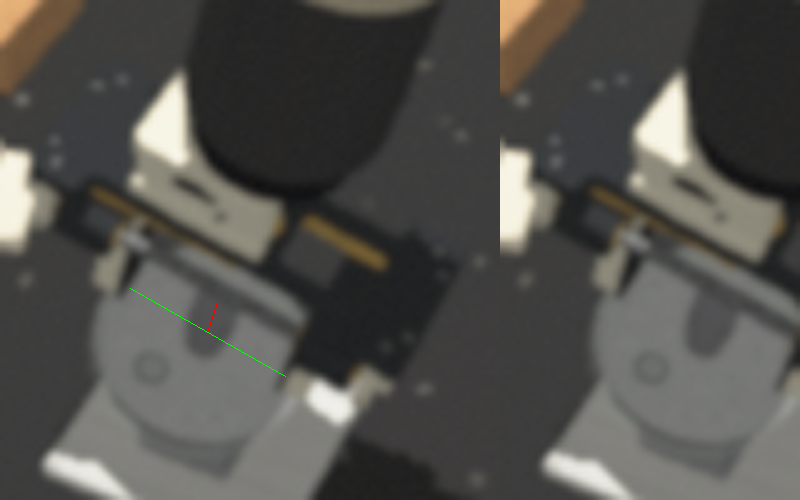

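```bash
python3 -m jog '0 0 0 .03 -.07 .05 -1;0 0 0 0 0 0 -1;0 0 0 0 0 0 -1;0 0 0 0 0 0 -1;0 0 0 0 0 0 -1;0 0 0 0 0 0 -1;0 0 0 0 0 0 -1;0 0 0 0 0 0 -1'
python3 - <<'E'
from pl import *
st()
E
```

```text
clock: 6.82
tool_pos: [0.5291, 0.2693, 0.0858]
orientation: [180.0, 14.9, 163.7]
force: [-0.0, -0.7, 0.4]
opening: 0.023
t 6.83 p [0.5291 0.2693 0.0858] rpy [180.   14.9 163.7] F [-0.  -0.7  0.4] open 0.023 q [ 53.  15. -39.  26. -33. -91.]
```

```bash
python3 -m jog '0 0 0 0 0 -.2 -1;0 0 0 0 0 -.4 -1;0 0 0 0 0 -.6 -1;0 0 0 0 0 -.8 -1;0 0 0 0 0 -.9 -1;0 0 0 0 0 -.9 -1;0 0 0 0 0 -.7 -1;0 0 0 0 0 -.3 -1'
python3 - <<'E'
from pl import *
st(); R=tgt(164,0); delta(np.array([.489,-.2605,.26]),R)
im,_=vision.snapshot("side"); cv2.imwrite("pics/l1.png",im[:,:,::-1])
E
```

```text
clock: 7.82
tool_pos: [0.4815, 0.2837, 0.2733]
orientation: [179.8, 14.9, 163.7]
force: [0.1, 0.0, -1.0]
opening: 0.0231
t 7.83 p [0.4815 0.2837 0.2733] rpy [179.8  14.9 163.7] F [ 0.1  0.  -1. ] open 0.0231 q [ 60.   2. -25.  17. -60. -85.]
turn(0.1rad) [ 0.02  2.6  -0.05] | shift now-axes [ -3.79 -13.01   1.32] | shift after-turn [ -3.93 -13.03   0.33]
```

View pics/l1.png

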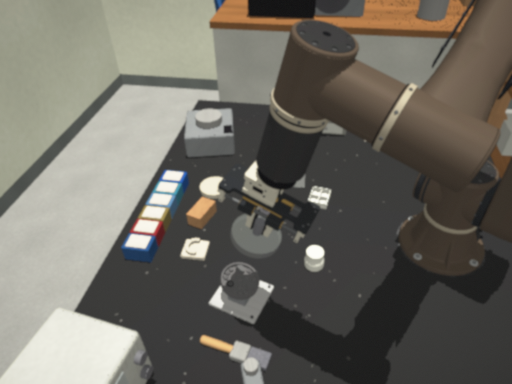

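```bash
python3 -m jog '0 .65 0 0 -.3 0 -1;0 .65 0 -.1 -.5 0 -1;0 .65 0 -.3 -.7 0 -1;0 .65 0 -.3 -.9 0 -1;0 0 0 -.3 -1 0 -1;0 0 0 -.3 -1 0 -1;0 0 0 -.3 -1 0 -1;0 0 0 -.3 -1 0 -1'
python3 -m jog '0 0 0 -.3 -1 0 -1;0 0 0 -.3 -1 0 -1;0 0 0 -.3 -1 0 -1;0 0 0 -.3 -1 0 -1;0 0 0 -.3 -1 0 -1;0 0 0 -.2 -.8 0 -1;0 0 0 0 -.5 0 -1;0 0 0 0 0 0 -1'
python3 - <<'E'
from pl import *
from ov import *
st(); R=tgt(164,0); delta(np.array([.489,-.2605,.06]),R)
p,Rc,o=cur()
im,_=vision.snapshot("side"); im=im[:,:,::-1].copy()
up=-Rc.as_matrix()[:,2]
A=[circ(p-up*.025,up,.055),circ(p-up*.008,up,.055),sq(.489,-.2605,.004,.15,.15,4)]
a=over("side",im,A,(220,90,130,130),4,None); cv2.imwrite("pics/p1.png",a)
im,_=vision.snapshot("top"); im=im[:,:,::-1].copy()
cv2.imwrite("pics/p1t.png",over("top",im,A,(120,140,250,100),3,None))
E
```

```text
clock: 8.88
tool_pos: [0.4818, 0.0146, 0.2732]
orientation: [-179.9, -0.1, 163.7]
force: [0.9, 0.2, -0.7]
opening: 0.023
clock: 9.88
tool_pos: [0.476, -0.2459, 0.273]
orientation: [-180.0, -0.1, 163.5]
force: [-0.1, -0.8, -0.5]
opening: 0.023
t 9.88 p [ 0.476  -0.2459  0.273 ] rpy [-1.800e+02 -1.000e-01  1.635e+02] F [-0.1 -0.8 -0.5] open 0.023 q [ -6.   6. -13.  -0. -72. -10.]
turn(0.1rad) [-0.   -0.03 -0.08] | shift now-axes [-0.43 -0.26  5.32] | shift after-turn [-0.41 -0.26  5.32]
```

View pics/p1.png

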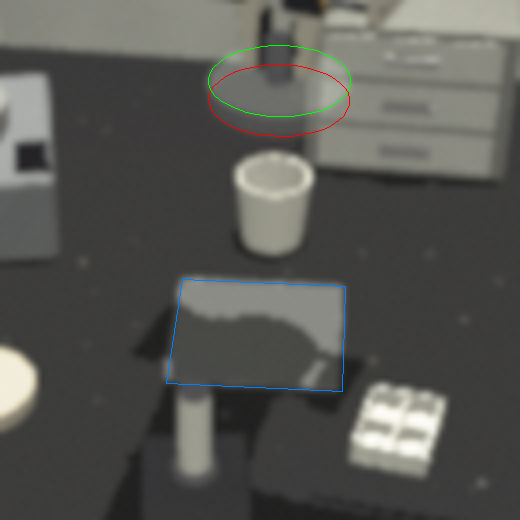

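View pics/p1t.png

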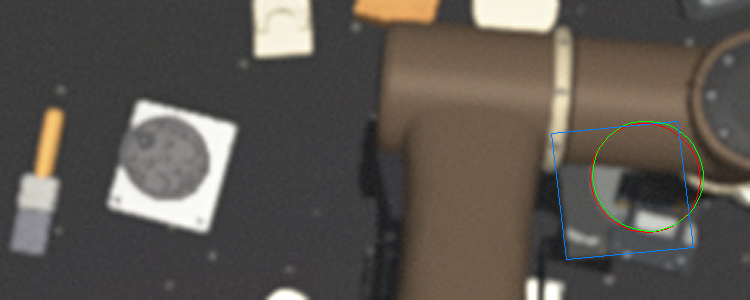

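```bash
python3 -m jog '0 0 -.08 -.2 -.13 .6 -1;0 0 0 -.2 -.13 .8 -1;0 0 0 0 0 .8 -1;0 0 0 0 0 .8 -1;0 0 0 0 0 .8 -1;0 0 0 0 0 .8 -1;0 0 0 0 0 .5 -1;0 0 0 0 0 .2 -1'
python3 - <<'E'
from pl import *
from ov import *
st(); R=tgt(164,0); delta(np.array([.489,-.2605,.03]),R)
p,Rc,o=cur()
im,_=vision.snapshot("side"); im=im[:,:,::-1].copy()
up=-Rc.as_matrix()[:,2]
A=[circ(p-up*.025,up,.055),circ(p-up*.008,up,.055),sq(.489,-.2605,.004,.15,.15,4)]
a=over("side",im,A,(220,110,120,110),5,None); cv2.imwrite("pics/p2.png",a)
E
```

```text
clock: 10.98
tool_pos: [0.4889, -0.2583, 0.0612]
orientation: [-180.0, -0.1, 164.2]
force: [-0.7, -0.7, -0.2]
opening: 0.0233
t 10.97 p [ 0.4889 -0.2583  0.0612] rpy [-1.800e+02 -1.000e-01  1.642e+02] F [-0.7 -0.7 -0.2] open 0.0233 q [ -8.  19. -27.  -0. -45.  -8.]
turn(0.1rad) [-0.   -0.02  0.03] | shift now-axes [-0.02 -0.05  0.78] | shift after-turn [-0.02 -0.05  0.78]
```

View pics/p2.png

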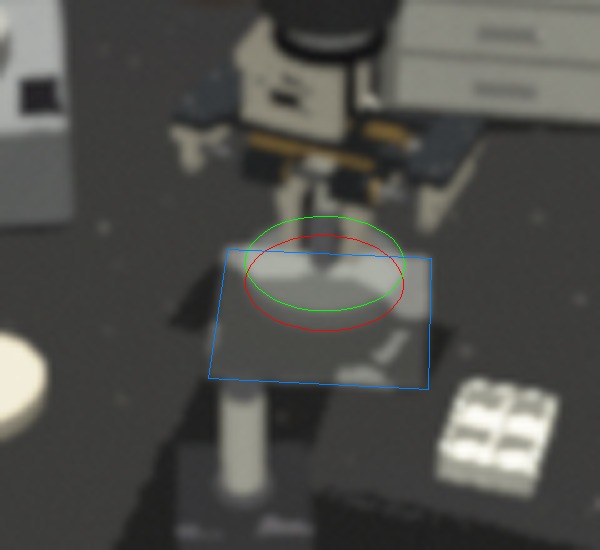

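Cover over mat, hanging level. Lower in small steps, watching the force.

```bash
python3 -m jog '0 0 0 0 -.05 .3 -1;0 0 0 0 0 .2 -1;0 0 0 0 0 .1 -1;0 0 0 0 0 .07 -1;0 0 0 0 0 0 -1'
python3 -m jog '0 0 0 0 0 .05 -1;0 0 0 0 0 .04 -1;0 0 0 0 0 0 -1'
```

```text
clock: 11.65
tool_pos: [0.4889, -0.2612, 0.0357]
orientation: [-180.0, -0.0, 164.1]
force: [0.7, -0.4, -1.0]
opening: 0.0227
clock: 12.02
tool_pos: [0.4888, -0.2612, 0.032]
orientation: [-180.0, -0.0, 164.1]
force: [0.3, -0.8, -1.9]
opening: 0.0232
```

```bash
python3 -m jog '0 0 0 0 0 .04 -1;0 0 0 0 0 0 -1'
python3 -m jog '0 0 0 0 0 .03 -1;0 0 0 0 0 0 -1'
```

```text
clock: 12.28
tool_pos: [0.4888, -0.2611, 0.0304]
orientation: [180.0, -0.0, 164.1]
force: [0.3, 0.0, -1.0]
opening: 0.0233
clock: 12.52
tool_pos: [0.489, -0.2612, 0.0294]
orientation: [-180.0, 0.0, 164.1]
force: [-0.1, 0.9, 1.4]
opening: 0.0234
```

```bash
python3 -m jog '0 0 0 0 0 .025 -1;0 0 0 0 0 0 -1'
```

```text
clock: 12.78
tool_pos: [0.489, -0.2612, 0.0294]
orientation: [-180.0, 0.0, 164.2]
force: [-3.5, 2.6, 11.1]
opening: 0.0229
```

```bash
python3 -m jog '0 0 0 0 0 -.02 -1;0 0 0 0 0 0 1;0 0 0 0 0 0 1;0 0 0 0 0 0 1;0 0 0 0 0 0 1;0 0 0 0 0 -.2 1;0 0 0 0 0 -.5 1;0 0 0 0 0 -.8 1'
python3 -m jog '0 0 0 0 0 -1 1;0 0 0 0 0 -1 1;0 0 0 0 0 -1 1;0 0 0 0 .4 -.9 1;0 0 0 0 .8 -.4 1;0 0 0 0 1 0 1;0 0 0 0 1 0 1;0 0 0 0 1 0 1'
python3 - <<'E'
from pl import *
from ov import *
st(); R=tgt(164,0); delta(np.array([.505,-.0185,.24]),R)
a=[]
for n,b in [("side",(220,110,120,110)),("top",(235,160,120,90))]:
    im,_=vision.snapshot(n); im=im[:,:,::-1].copy(); 
    A=[circ(np.array([.489,-.2605,.021]),np.array([0,0,1.]),.055),sq(.489,-.2605,.004,.15,.15,4),circ(np.array([.505,-.0185,.136]),np.array([0,0,1.]),.012)]
    a.append(cv2.resize(over(n,im,A,b,3,None),(380,350)))
cv2.imwrite("pics/r1.png",np.hstack(a))
E
```

```text
clock: 13.78
tool_pos: [0.4882, -0.261, 0.0894]
orientation: [-180.0, -0.1, 164.1]
force: [0.4, -0.2, 0.1]
opening: 0.0859
clock: 14.78
tool_pos: [0.5349, -0.0984, 0.2619]
orientation: [180.0, 0.1, 164.1]
force: [0.1, -1.0, 0.5]
opening: 0.0876
t 14.78 p [ 0.5349 -0.0984  0.2619] rpy [1.800e+02 1.000e-01 1.641e+02] F [ 0.1 -1.   0.5] open 0.0876 q [ 10.   7. -13.   0. -70. -26.]
turn(0.1rad) [0.   0.01 0.02] | shift now-axes [1.27 1.72 0.55] | shift after-turn [1.27 1.71 0.55]
```

View pics/r1.png

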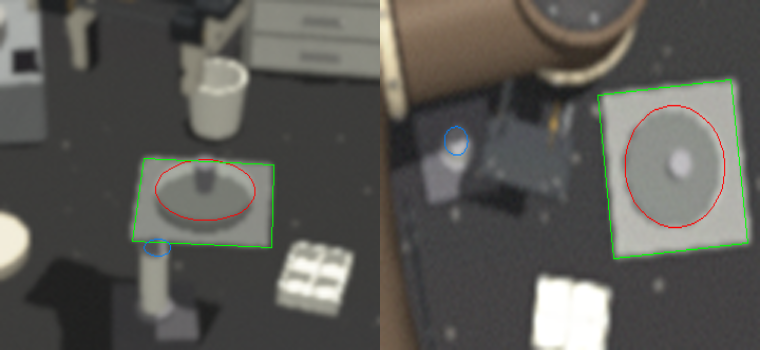

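```bash
python3 -m jog '0 0 0 .4 .6 0 1;0 0 0 .5 .6 0 1;0 0 0 .37 .5 .5 1;0 0 0 0 0 .8 1;0 0 0 0 0 .7 1;0 0 0 0 0 0 1'
python3 - <<'E'
from pl import *
from ov import *
st(); R=tgt(164,0); delta(np.array([.505,-.0185,.092]),R)
a=[]
p,Rc,o=cur();x=Rc.as_matrix()[:,0]
for n,b in [("side",(220,150,90,80)),("top",(150,160,60,60))]:
    im,_=vision.snapshot(n); cv2.imwrite(f"pics/m_{n}.png",im[:,:,::-1]); np.save(f"pics/m_{n}.npy",_); im=im[:,:,::-1].copy()
    A=[circ(np.array([.505,-.0185,.136]),np.array([0,0,1.]),.012),np.array([p-x*.044,p+x*.044]),np.array([p,p-[0,0,.1]])]
    a.append(cv2.resize(over(n,im,A,b,5,None),(400,350)))
cv2.imwrite("pics/q1.png",np.hstack(a))
for c in ("top","side"):
  for t in ("mark","disc"): print(c,t,[(np.round(r["location"],4).tolist(),round(r["score"],2)) for r in nets.boxes_of(t,c)[:2]])
E
```

```text
clock: 15.62
tool_pos: [0.5031, -0.0208, 0.1799]
orientation: [-179.9, -0.2, 164.1]
force: [-0.2, 0.2, 1.3]
opening: 0.0875
t 15.62 p [ 0.5031 -0.0208  0.1799] rpy [-179.9   -0.2  164.1] F [-0.2  0.2  1.3] open 0.0875 q [ 20.   7. -24.  -0. -59. -36.]
turn(0.1rad) [-0.02 -0.03  0.02] | shift now-axes [-0.04  0.07  2.2 ] | shift after-turn [-0.03  0.07  2.2 ]
top mark [([0.5621, 0.2792, 0.0794], 0.57)]
top disc [([0.5649, 0.2826, 0.0765], 0.68)]
side mark [([0.5339, 0.2744, 0.0691], 0.95)]
side disc [([0.5338, 0.2742, 0.0711], 0.67), ([0.49, -0.2201, -0.0027], 0.55)]
```

View pics/q1.png

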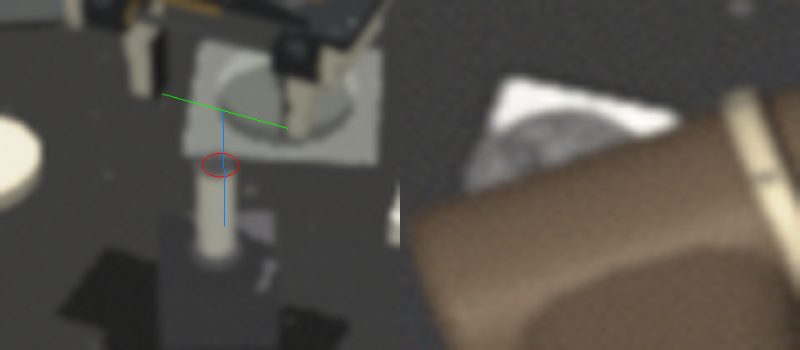

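```bash
python3 -m jog '0 0 0 -.04 .07 .5 1;0 0 0 0 0 .6 1;0 0 0 0 0 .6 1;0 0 0 0 0 .4 1;0 0 0 0 0 .1 1;0 0 0 0 0 0 1'
python3 - <<'E'
from pl import *
from ov import *
st()
p,Rc,o=cur();x=Rc.as_matrix()[:,0]
im,_=vision.snapshot("side"); im=im[:,:,::-1].copy()
A=[circ(np.array([.505,-.0185,.136]),np.array([0,0,1.]),.012),np.array([p-x*.044,p+x*.044]),np.array([p,p+[0,0,.044]])]
a=over("side",im,A,(220,140,90,90),6,None)
b=over("side",cv2.imread("pics/m_side.png"),[],(205,250,43,90),6,None)
cv2.imwrite("pics/q2.png",np.hstack([a,b]))
E
```

```text
clock: 16.68
tool_pos: [0.5073, -0.018, 0.0937]
orientation: [180.0, 0.0, 164.1]
force: [0.2, -0.5, -0.6]
opening: 0.0879
t 16.68 p [ 0.5073 -0.018   0.0937] rpy [180.    0.  164.1] F [ 0.2 -0.5 -0.6] open 0.0879 q [ 20.  12. -30.   0. -47. -36.]
```

View pics/q2.png

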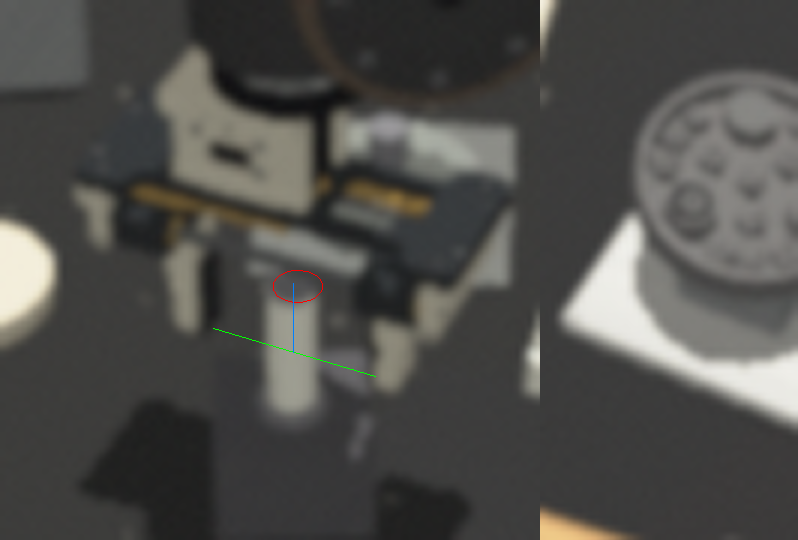

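```bash
python3 -m jog '0 0 0 .04 0 .03 1;0 0 0 0 0 0 -1;0 0 0 0 0 0 -1;0 0 0 0 0 0 -1;0 0 0 0 0 0 -1;0 0 0 0 0 0 -1;0 0 0 0 0 0 -1;0 0 0 0 0 0 -1'
python3 - <<'E'
from pl import *
st(); print(ctrl.get_obs()["moment"].round(2))
E
```

```text
clock: 17.73
tool_pos: [0.5059, -0.0175, 0.0921]
orientation: [180.0, 0.1, 164.1]
force: [7.3, -2.7, -5.3]
opening: 0.0235
t 17.73 p [ 0.5059 -0.0175  0.0921] rpy [1.800e+02 1.000e-01 1.641e+02] F [ 7.3 -2.7 -5.3] open 0.0235 q [ 20.  12. -31.   0. -47. -36.]
[-0.91 -2.96 -0.02]
```

```bash
python3 -m jog '0 0 0 -.02 0 0 -1;0 0 0 0 0 0 -1'
python3 -m jog '0 0 0 0 0 -.1 -1;0 0 0 0 0 -.1 -1;0 0 0 0 0 -.1 -1;0 0 0 0 0 -.1 -1;0 0 0 0 0 0 -1'
```

```text
clock: 17.98
tool_pos: [0.5062, -0.0178, 0.0919]
orientation: [180.0, 0.0, 164.1]
force: [1.0, -0.8, -0.6]
opening: 0.0235
clock: 18.6
tool_pos: [0.5061, -0.0178, 0.1083]
orientation: [180.0, 0.0, 164.1]
force: [1.2, 0.1, 0.1]
opening: 0.0235
```

```bash
python3 -m jog '0 0 0 0 0 -.3 -1;0 0 0 0 0 -.5 -1;0 0 0 0 0 -.7 -1;0 0 0 0 0 -.8 -1;0 0 0 0 0 -.8 -1;0 0 0 0 0 -.5 -1;0 0 0 0 0 -.2 -1;0 0 0 0 0 0 -1'
python3 - <<'E'
from pl import *
from ov import *
st()
p,Rc,o=cur(); z=Rc.as_matrix()[:,2]
n0=np.array([0,0,1.]); q=p+z*.086
a=[]
for n,b in [("side",(210,90,110,110)),("side",(205,250,75,75)),("top",(145,160,65,65))]:
    im,d=vision.snapshot(n); cv2.imwrite(f"pics/k_{n}.png",im[:,:,::-1]); np.save(f"pics/k_{n}.npy",d)
    S=np.array([.531,.2675,.075]); R=tgt(164,15).as_matrix(); u=-R[:,0]; nn=-R[:,2]; v=np.cross(nn,u)
    mk=S+.015*u+.026*v; print("mark nominal",mk)
    A=[circ(q+n0*.13,n0,.012),np.array([q,q+n0*.13]),circ(q+n0*.05,n0,.018),circ(S,nn,.049),circ(mk,nn,.0085)]
    a.append(cv2.resize(over(n,im[:,:,::-1].copy(),A,b,5,None),(265,265)) if 0 else cv2.resize(over(n,im[:,:,::-1].copy(),A,b,5,None),(380,380)))
cv2.imwrite("pics/k1.png",np.hstack(a[:2])); cv2.imwrite("pics/k2.png",a[2])
E
```

```text
clock: 19.6
tool_pos: [0.5058, -0.0178, 0.26]
orientation: [180.0, -0.0, 164.1]
force: [-0.2, 0.1, -1.5]
opening: 0.0235
t 19.6 p [ 0.5058 -0.0178  0.26  ] rpy [180.   -0.  164.1] F [-0.2  0.1 -1.5] open 0.0235 q [ 20.   3. -17.  -0. -70. -36.]
mark nominal [0.55209418 0.28849913 0.07888229]
mark nominal [0.55209418 0.28849913 0.07888229]
mark nominal [0.55209418 0.28849913 0.07888229]
```

View pics/k1.png

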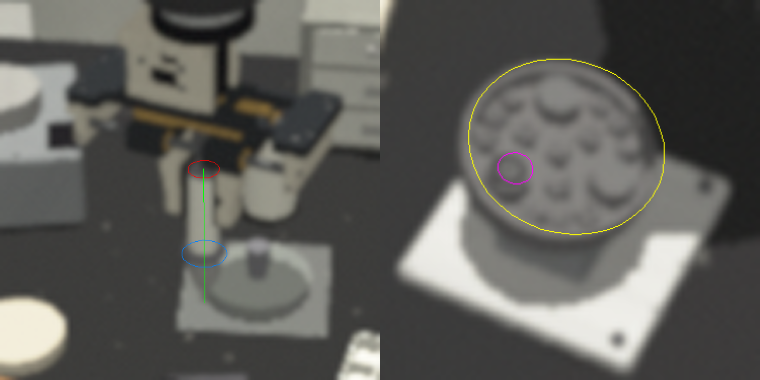

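View pics/k2.png

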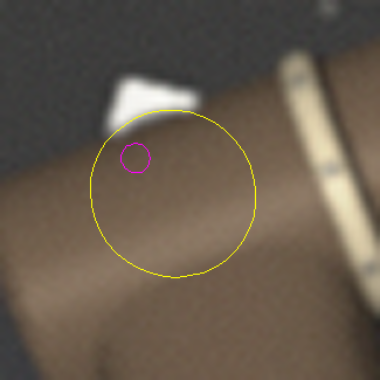

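Run:
```python
from ov import *
a=cv2.imread("pics/p1t.png")[95:215,100:220]; a=cv2.resize(a,(400,400),interpolation=cv2.INTER_CUBIC)
b=cv2.imread("pics/k_side.png")[255:305,210:260]; b=cv2.resize(b,(400,400),interpolation=cv2.INTER_CUBIC)
f=lambda x:cv2.normalize(np.clip(x,40,160),None,0,255,cv2.NORM_MINMAX)
cv2.imwrite("pics/ring.png",np.hstack([f(a),f(b)]))
mk=np.array([[.5521,.2885,.0789]]); print(proj("top",mk),proj("side",mk))
```

```text
[[167.60053971 186.46729897]] [[231.1626901  282.60755521]]
```

View pics/ring.png

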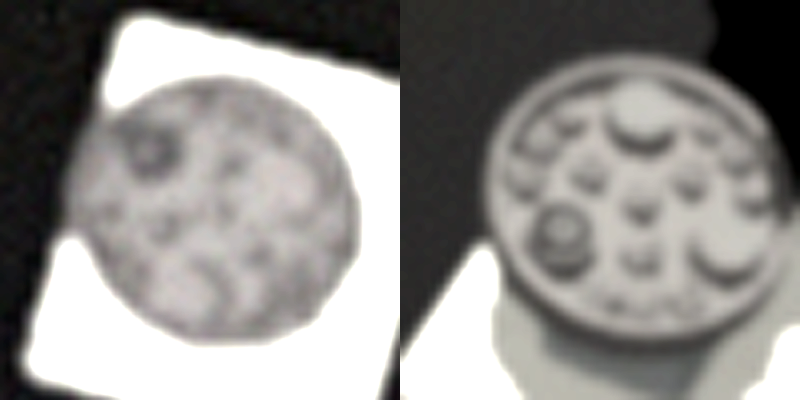

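Run:
```python
from pl import *
a=onz("top",[168.0,186.3],.0789)[0]; b=onz("side",[230.2,283.2],.0789)[0]; print(a,b)
m=(a+b)/2; print("m",m, proj("top",m),proj("side",m))
R=tgt(164,15); 
st()
for h in (.08,.02): delta(m+N*(.086+h),R); print(m+N*(.086+h))
```

```text
[0.55263498 0.28713726 0.0789    ] [0.55404494 0.29060245 0.0789    ]
m [0.55333996 0.28886986 0.0789    ] [[167.49024773 186.10942897]] [[230.63686698 282.66581767]]
t 19.75 p [ 0.5054 -0.0179  0.2589] rpy [-1.800e+02 -1.000e-01  1.641e+02] F [-0.2  0.1 -1.5] open 0.0235 q [ 20.   3. -17.  -0. -70. -36.]
turn(0.1rad) [-0.01 -2.64  0.02] | shift now-axes [2.02 7.71 0.49] | shift after-turn [ 2.09  7.7  -0.05]
[0.51204035 0.30071233 0.23924369]
turn(0.1rad) [-0.01 -2.64  0.02] | shift now-axes [1.63 7.71 1.94] | shift after-turn [2.09 7.7  1.45]
[0.52696792 0.29643192 0.18128814]
```

```bash
python3 -m jog '0 0 0 .2 .5 0 -1;0 0 0 .2 .9 0 -1;0 0 0 .2 1 0 -1;0 -.5 0 .2 1 0 -1;0 -.6 0 .3 1 0 -1;0 -.6 0 .3 1 0 -1;0 -.5 0 .3 1 0 -1;0 -.44 0 .3 .8 0 -1'
python3 -m jog '0 0 0 0 .5 0 -1;0 0 0 0 0 0 -1'
python3 - <<'E'
from pl import *
st(); R=tgt(164,15); m=np.array([.5533,.2889,.0789])
for h in (.08,.02): delta(m+N*(.086+h),R)
E
```

```text
clock: 20.75
tool_pos: [0.5078, 0.2824, 0.2524]
orientation: [-179.9, 15.2, 164.2]
force: [0.3, -0.6, -1.3]
opening: 0.0238
clock: 21.0
tool_pos: [0.514, 0.3012, 0.2524]
orientation: [-179.9, 15.1, 164.2]
force: [-0.2, -0.2, -1.7]
opening: 0.0237
t 21.0 p [0.514  0.3012 0.2524] rpy [-179.9   15.1  164.2] F [-0.2 -0.2 -1.7] open 0.0237 q [ 58.   7. -23.  17. -58. -83.]
turn(0.1rad) [-0.01  0.01  0.04] | shift now-axes [ 0.13 -0.02  0.31] | shift after-turn [ 0.13 -0.03  0.31]
turn(0.1rad) [-0.01  0.01  0.04] | shift now-axes [ 0.13 -0.02  1.81] | shift after-turn [ 0.13 -0.03  1.81]
```

```bash
python3 -m jog '0 0 0 .07 -.01 .5 -1;0 0 0 .06 -.01 .6 -1;0 0 0 0 0 .5 -1;0 0 0 0 0 .2 -1;0 0 0 0 0 0 -1'
cat > look.py <<'E'
import sys
from pl import *
from ov import *
st(); R=tgt(164,15); m=np.array([.5533,.2889,.0789])
delta(m+N*.086,R)
p,Rc,o=cur(); z=Rc.as_matrix()[:,2]; q=p+z*.086; print("tip est",q.round(4))
im,d=vision.snapshot("side"); im=im[:,:,::-1].copy(); cv2.imwrite(f"pics/{sys.argv[1]}_raw.png",im)
up=-z
A=[np.array([q,q+up*.13]),circ(q+up*.05,up,.018),circ(m,N,.0085),circ(q+up*.003,up,.003)]
b=(205,235,66,66)
a=np.hstack([over("side",im,A,b,6,None),over("side",im,[],b,6,None)]); a=cv2.convertScaleAbs(a,alpha=1.5,beta=-30)
cv2.imwrite(f"pics/{sys.argv[1]}.png",a)
print("tip px",proj("side",q),"m px",proj("side",m))
E
python3 look.py t1
```

```text
clock: 21.62
tool_pos: [0.5272, 0.2948, 0.1822]
orientation: [-179.9, 15.1, 164.1]
force: [-0.5, 0.2, -0.6]
opening: 0.0229
t 21.62 p [0.5272 0.2948 0.1822] rpy [-179.9   15.1  164.1] F [-0.5  0.2 -0.6] open 0.0229 q [ 56.  10. -29.  20. -48. -85.]
turn(0.1rad) [-0.01  0.02  0.01] | shift now-axes [0.02 0.04 0.52] | shift after-turn [0.02 0.04 0.52]
tip est [0.5487 0.2886 0.0992]
tip px [[231.96226404 277.66640207]] m px [[230.65001954 282.67776716]]
```

View pics/t1.png

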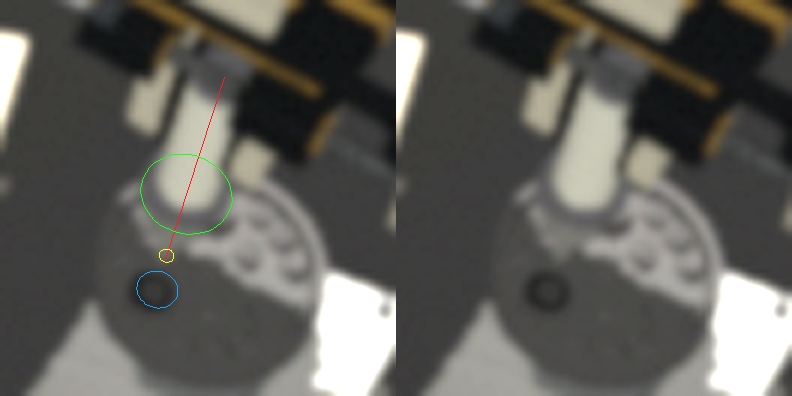

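```bash
cat > ax.py <<'E'
import sys
from pl import *
p,Rc,o=cur(); z=Rc.as_matrix()[:,2]; up=-z
dd=float(sys.argv[2]) if len(sys.argv)>2 else .086
q=p+z*dd
im=cv2.imread(f"pics/{sys.argv[1]}_raw.png").astype(np.float32).mean(2)
T=np.array(I["side"]["camera_from_world"]); C=-T[:3,:3].T@T[:3,3]
for zz,r in [(.008,.003),(.012,.003),(.03,.013),(.04,.013),(.053,.018),(.06,.012),(.065,.012),(.07,.012),(.075,.012),(.08,.012),(.085,.012)]:
    c=q+up*zz; v=c-C; s=np.cross(up,v); s/=np.linalg.norm(s)
    a,b=proj("side",np.array([c+s*r,c-s*r])); mid=(a+b)/2; e=(a-b)/2; L=np.linalg.norm(e); e/=L
    t=np.arange(-L-5,L+5,.25); pr=cv2.remap(im,(mid[0]+t*e[0]).astype(np.float32)[None],(mid[1]+t*e[1]).astype(np.float32)[None],cv2.INTER_LINEAR)[0]
    g=np.gradient(cv2.GaussianBlur(pr[None],(0,0),2)[0]); 
    i=t<0; l=t[i][np.argmax(abs(g[i])*(abs(t[i]+L)<3))]; rr=t[~i][np.argmax(abs(g[~i])*(abs(t[~i]-L)<3))]
    print(zz,"L %.2f"%L,"edges %.2f %.2f"%(l,rr),"centre off px %.2f"%((l+rr)/2),"dir",e.round(2), "s",s.round(2),"mm/px %.2f"%(r*1000/L), pr[::4].astype(int).tolist() if zz<.045 else "")
E
python3 ax.py t1
```

```text
0.008 L 1.25 edges -1.25 4.00 centre off px 1.38 dir [-0.95 -0.31] s [ 0.97 -0.04  0.25] mm/px 2.41 [85, 90, 91, 84, 81, 87, 95, 97, 98, 97, 89, 79, 72]
0.012 L 1.25 edges -3.50 4.25 centre off px 0.37 dir [-0.95 -0.31] s [ 0.97 -0.04  0.25] mm/px 2.40 [108, 112, 110, 100, 92, 93, 98, 100, 102, 102, 96, 85, 76]
0.03 L 5.49 edges -8.24 7.01 centre off px -0.61 dir [-0.95 -0.31] s [ 0.97 -0.04  0.25] mm/px 2.37 [127, 120, 103, 88, 82, 83, 85, 86, 85, 86, 86, 85, 86, 86, 87, 91, 97, 97, 87, 83, 83]
0.04 L 5.53 edges -2.78 2.97 centre off px 0.10 dir [-0.95 -0.31] s [ 0.97 -0.04  0.25] mm/px 2.35 [122, 104, 92, 92, 89, 84, 86, 94, 105, 114, 122, 124, 119, 109, 97, 87, 84, 86, 94, 99, 89, 72]
0.053 L 7.73 edges -4.98 5.02 centre off px 0.02 dir [-0.95 -0.31] s [ 0.97 -0.04  0.25] mm/px 2.33 
0.06 L 5.18 edges -4.93 5.57 centre off px 0.32 dir [-0.95 -0.31] s [ 0.97 -0.04  0.25] mm/px 2.32 
0.065 L 5.20 edges -4.70 5.55 centre off px 0.42 dir [-0.95 -0.31] s [ 0.97 -0.04  0.25] mm/px 2.31 
0.07 L 5.22 edges -4.22 5.53 centre off px 0.65 dir [-0.95 -0.31] s [ 0.97 -0.04  0.25] mm/px 2.30 
0.075 L 5.24 edges -3.99 5.51 centre off px 0.76 dir [-0.95 -0.31] s [ 0.97 -0.04  0.25] mm/px 2.29 
0.08 L 5.26 edges -3.76 5.49 centre off px 0.86 dir [-0.95 -0.31] s [ 0.97 -0.04  0.25] mm/px 2.28 
0.085 L 5.28 edges -3.78 5.47 centre off px 0.84 dir [-0.95 -0.31] s [ 0.97 -0.04  0.25] mm/px 2.27
```

```bash
cat > vert.py <<'E'
import sys
from pl import *
p,Rc,o=cur(); z=Rc.as_matrix()[:,2]; up=-z; q=p+z*.086
im=cv2.imread(f"pics/{sys.argv[1]}_raw.png").astype(np.float32).mean(2)
T=np.array(I["side"]["camera_from_world"]); C=-T[:3,:3].T@T[:3,3]
for nm,zz,r in [("grip/collar front",.056,.012),("collar top rim front",.056,.018),("collar bottom front",.050,.018)]:
    f=C-q; f-=up*(f@up); f/=np.linalg.norm(f); c=q+up*zz+f*r
    a=proj("side",c)[0]; b=proj("side",c+up*.01)[0]; e=(a-b)/np.linalg.norm(a-b)
    t=np.arange(-6,6,.5); n=np.array([-e[1],e[0]])
    pr=np.mean([cv2.remap(im,(a[0]+k*n[0]+t*e[0]).astype(np.float32)[None],(a[1]+k*n[1]+t*e[1]).astype(np.float32)[None],cv2.INTER_CUBIC)[0] for k in (-1,0,1)],0)
    print(nm,a.round(2),dict(zip(t.tolist(),pr.astype(int).tolist())))
# ring centroid
x,y=np.meshgrid(np.arange(222,239),np.arange(275,292)); 
R=tgt(164,15).as_matrix()
def score(m):
    t=np.linspace(0,2*np.pi,48,endpoint=False); u,v=R[:,0],R[:,1]
    out=0
    for rad,w in ((.0075,-1),(.0035,.5),(.011,.5)):
        P=m+rad*(np.cos(t)[:,None]*u+np.sin(t)[:,None]*v); s=proj("side",P).astype(np.float32)
        out+=w*cv2.remap(im,s[:,0][None],s[:,1][None],cv2.INTER_CUBIC).mean()
    return out
m=np.array([.5533,.2889,.0789]); best=max(((score(m+a*R[:,0]+b*R[:,1]),a,b) for a in np.arange(-.008,.0081,.0005) for b in np.arange(-.008,.0081,.0005)))
mm=m+best[1]*R[:,0]+best[2]*R[:,1]; print(best,mm,proj("side",mm))
E
python3 vert.py t1
```

```text
grip/collar front [234.48 269.52] {-6.0: 151, -5.5: 151, -5.0: 150, -4.5: 150, -4.0: 151, -3.5: 151, -3.0: 150, -2.5: 150, -2.0: 148, -1.5: 142, -1.0: 133, -0.5: 120, 0.0: 106, 0.5: 94, 1.0: 87, 1.5: 85, 2.0: 86, 2.5: 89, 3.0: 92, 3.5: 96, 4.0: 98, 4.5: 100, 5.0: 100, 5.5: 99}
collar top rim front [233.79 271.65] {-6.0: 151, -5.5: 151, -5.0: 150, -4.5: 149, -4.0: 146, -3.5: 138, -3.0: 127, -2.5: 113, -2.0: 100, -1.5: 90, -1.0: 85, -0.5: 85, 0.0: 87, 0.5: 90, 1.0: 94, 1.5: 97, 2.0: 99, 2.5: 100, 3.0: 100, 3.5: 98, 4.0: 97, 4.5: 95, 5.0: 92, 5.5: 89}
collar bottom front [233.35 273.01] {-6.0: 149, -5.5: 146, -5.0: 139, -4.5: 129, -4.0: 115, -3.5: 102, -3.0: 91, -2.5: 86, -2.0: 85, -1.5: 87, -1.0: 90, -0.5: 93, 0.0: 97, 0.5: 99, 1.0: 100, 1.5: 100, 2.0: 99, 2.5: 97, 3.0: 95, 3.5: 93, 4.0: 90, 4.5: 86, 5.0: 81, 5.5: 76}
(np.float32(8.923752), np.float64(-0.000999999999999994), np.float64(0.0020000000000000087)) [0.55477978 0.29055628 0.07915882] [[229.9049023  283.08244458]]
```

```bash
cat > topring.py <<'E'
from pl import *
R=tgt(164,15).as_matrix()
def fit(cam,im,x0,y0,s,rads=((.0075,-1),(.0035,.5),(.011,.5))):
    def score(m):
        t=np.linspace(0,2*np.pi,48,endpoint=False); u,v=R[:,0],R[:,1]; out=0
        for rad,w in rads:
            P=m+rad*(np.cos(t)[:,None]*u+np.sin(t)[:,None]*v); q=((proj(cam,P)-[x0,y0]+.5)*s-.5).astype(np.float32)
            out+=w*cv2.remap(im,q[:,0][None],q[:,1][None],cv2.INTER_CUBIC).mean()
        return out
    m=np.array([.5533,.2889,.0789]); L=sorted(((score(m+a*R[:,0]+b*R[:,1]),a,b) for a in np.arange(-.008,.0081,.0005) for b in np.arange(-.008,.0081,.0005)),reverse=True)
    for k in (0,4): 
        mm=m+L[k][1]*R[:,0]+L[k][2]*R[:,1]; print(cam,round(float(L[k][0]),1),mm.round(4),proj(cam,mm).round(2))
g=lambda f:cv2.imread(f).astype(np.float32).mean(2)
for rr in (((.0075,-1),(.0035,.5),(.011,.5)),((.004,-1),(.0075,-1),(.0125,2))):
    fit("top",g("pics/p1t.png"),120,140,3,rr); fit("top",g("pics/top0.png"),0,0,1,rr); fit("side",g("pics/side0.png"),0,0,1,rr); fit("side",g("pics/k_side.png"),0,0,1,rr); fit("side",g("pics/m_side.png"),0,0,1,rr); fit("side",g("pics/t1_raw.png"),0,0,1,rr)
E
python3 topring.py
```

```text
top 7.6 [0.5529 0.2875 0.0789] [[167.91 186.23]]
top 7.5 [0.5523 0.2871 0.0788] [[168.02 186.41]]
top 2.7 [0.5609 0.2873 0.081 ] [[167.84 183.82]]
top 2.6 [0.5613 0.2887 0.081 ] [[167.42 183.71]]
side 7.5 [0.5548 0.2906 0.0792] [[229.9  283.08]]
side 7.2 [0.5543 0.2907 0.079 ] [[230.08 283.18]]
side 13.0 [0.5549 0.291  0.0792] [[229.81 283.23]]
side 12.5 [0.5554 0.2909 0.0793] [[229.63 283.13]]
side 12.9 [0.5549 0.291  0.0792] [[229.81 283.23]]
side 12.5 [0.5554 0.2909 0.0793] [[229.63 283.13]]
side 8.9 [0.5548 0.2906 0.0792] [[229.9  283.08]]
side 8.6 [0.5552 0.2904 0.0793] [[229.73 282.98]]
top 42.5 [0.562  0.2911 0.081 ] [[166.71 183.53]]
top 41.1 [0.5615 0.2912 0.0808] [[166.68 183.67]]
top 39.7 [0.5618 0.2906 0.081 ] [[166.85 183.57]]
top 38.7 [0.5621 0.2916 0.081 ] [[166.57 183.49]]
side 25.7 [0.5549 0.291  0.0792] [[229.81 283.23]]
side 25.5 [0.5552 0.2904 0.0793] [[229.73 282.98]]
side 40.4 [0.5523 0.2975 0.078 ] [[230.31 285.81]]
side 39.6 [0.5513 0.2978 0.0777] [[230.66 286.01]]
side 40.3 [0.5523 0.2975 0.078 ] [[230.31 285.81]]
side 39.7 [0.5532 0.2973 0.0783] [[229.96 285.61]]
side 30.8 [0.5554 0.2909 0.0793] [[229.63 283.13]]
side 30.6 [0.5555 0.2914 0.0793] [[229.53 283.29]]
```

```bash
sed -i 's/m=np.array(\[.5533,.2889,.0789\])/m=np.array([.5543,.2910,.0790])/' look.py
python3 - <<'E'
from pl import *
R=tgt(164,15); m=np.array([.5543,.2910,.0790]); delta(m+N*(.086+.005),R)
E
```

```text
turn(0.1rad) [0.   0.02 0.01] | shift now-axes [0.02 0.08 0.41] | shift after-turn [0.02 0.08 0.41]
```

```bash
python3 -m jog '0 .02 0 .02 .08 .1 -1;0 0 0 0 0 .1 -1;0 0 0 0 0 .1 -1;0 0 0 0 0 .08 -1;0 0 0 0 0 0 -1;0 0 0 0 0 0 -1'; python3 look.py t2; python3 ax.py t2 | cut -c1-80; python3 vert.py t2
```

```text
clock: 22.42
tool_pos: [0.5309, 0.2979, 0.1676]
orientation: [180.0, 15.0, 164.1]
force: [-1.2, -0.8, -0.9]
opening: 0.0235
t 22.43 p [0.5309 0.2979 0.1676] rpy [180.   15.  164.1] F [-1.2 -0.8 -0.9] open 0.0235 q [ 56.  12. -30.  20. -46. -85.]
turn(0.1rad) [0.01 0.   0.02] | shift now-axes [-0.02 -0.    0.15] | shift after-turn [-0.02 -0.    0.15]
tip est [0.5523 0.2918 0.0846]
tip px [[230.63280136 282.25123946]] m px [[230.05975869 283.29296212]]
0.008 L 1.24 edges -1.24 1.76 centre off px 0.26 dir [-0.95 -0.31] s [ 0.97 -0.0
0.012 L 1.24 edges -1.49 2.51 centre off px 0.51 dir [-0.95 -0.31] s [ 0.97 -0.0
0.03 L 5.44 edges -4.44 6.31 centre off px 0.93 dir [-0.95 -0.31] s [ 0.97 -0.04
0.04 L 5.48 edges -6.48 3.27 centre off px -1.61 dir [-0.95 -0.31] s [ 0.97 -0.0
0.053 L 7.66 edges -4.66 5.09 centre off px 0.21 dir [-0.95 -0.31] s [ 0.97 -0.0
0.06 L 5.14 edges -4.89 5.36 centre off px 0.24 dir [-0.95 -0.31] s [ 0.97 -0.04
0.065 L 5.15 edges -4.40 5.10 centre off px 0.35 dir [-0.95 -0.31] s [ 0.97 -0.0
0.07 L 5.17 edges -3.92 5.08 centre off px 0.58 dir [-0.95 -0.31] s [ 0.97 -0.
[... 525 characters left out ...]
lar top rim front [232.47 276.51] {-6.0: 151, -5.5: 151, -5.0: 151, -4.5: 150, -4.0: 146, -3.5: 139, -3.0: 128, -2.5: 114, -2.0: 100, -1.5: 89, -1.0: 84, -0.5: 83, 0.0: 85, 0.5: 89, 1.0: 93, 1.5: 96, 2.0: 98, 2.5: 98, 3.0: 97, 3.5: 95, 4.0: 92, 4.5: 87, 5.0: 81, 5.5: 76}
collar bottom front [232.04 277.84] {-6.0: 150, -5.5: 147, -5.0: 140, -4.5: 130, -4.0: 117, -3.5: 102, -3.0: 91, -2.5: 85, -2.0: 83, -1.5: 85, -1.0: 88, -0.5: 92, 0.0: 95, 0.5: 98, 1.0: 98, 1.5: 97, 2.0: 96, 2.5: 92, 3.0: 88, 3.5: 83, 4.0: 77, 4.5: 72, 5.0: 67, 5.5: 62}
(np.float32(7.835005), np.float64(-0.000999999999999994), np.float64(0.0015000000000000083)) [0.55464196 0.29007565 0.07915882] [[230.00334219 282.93121379]]
```

View pics/t2.png

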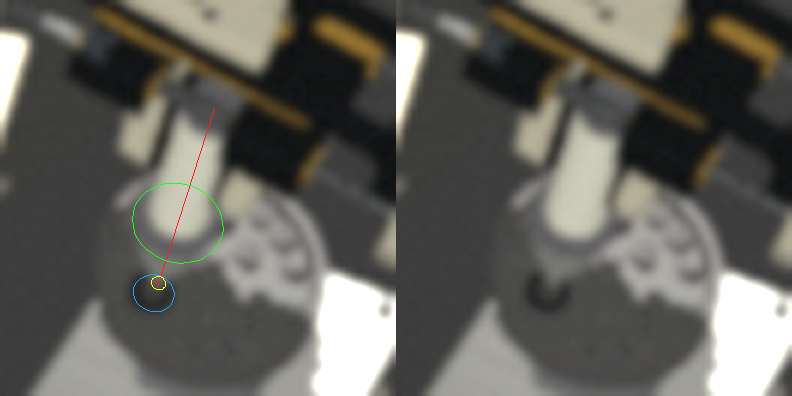

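```bash
cat > zo.py <<'E'
import sys
from ov import *
im=cv2.imread(f"pics/{sys.argv[1]}_raw.png"); a=im[264:296,214:246]; a=cv2.resize(a,(512,512),interpolation=cv2.INTER_CUBIC); a=cv2.convertScaleAbs(a,alpha=2.2,beta=-60)
cv2.imwrite(f"pics/{sys.argv[1]}_z.png",a)
E
python3 zo.py t2
```

```text
(no output)
```

View pics/t2_z.png

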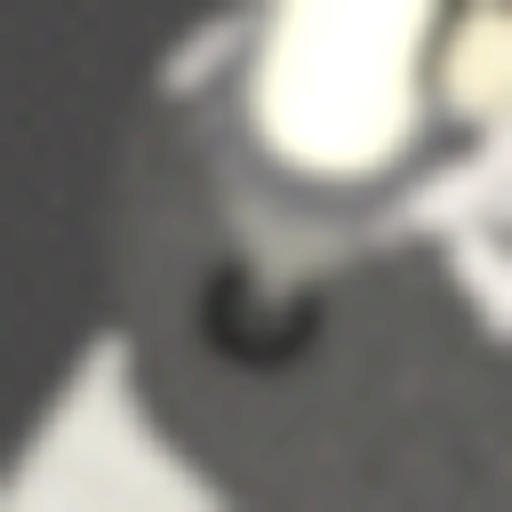

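```bash
cat > fo.py <<'E'
from pl import *
f=[];P=[]
for k in range(10):
    vision.snapshot("side"); o=ctrl.get_obs(); f.append(o["force"]); P.append(o["tool_pos"])
f=np.array(f); R=Ro.from_euler("xyz",o["orientation"],degrees=True); z=R.as_matrix()[:,2]; p=np.mean(P,0); q=p+z*.086
m=np.array([.5547,.2907,.0791])
print("F",f.mean(0).round(2),"along N %.2f +- %.2f"%((f@N).mean(),(f@N).std()/3),"tip",q.round(4),"gap mm %.2f"%((q-m)@N*1000)); delta(m+N*.086,tgt(164,15)); st()
E
python3 fo.py
```

```text
F [-0.13 -0.22 -1.31] along N -1.25 +- 0.21 tip [0.5523 0.2918 0.0846] gap mm 5.99
turn(0.1rad) [0.01 0.   0.02] | shift now-axes [-0.03 -0.01  0.15] | shift after-turn [-0.03 -0.01  0.15]
t 22.98 p [0.5308 0.2979 0.1676] rpy [-180.    15.   164.1] F [-0.6 -0.6 -1.6] open 0.0235 q [ 56.  12. -30.  20. -46. -85.]
```

```bash
python3 -m jog '0 0 0 -.03 -.01 .03 -1;0 0 0 0 0 .03 -1;0 0 0 0 0 .02 -1;0 0 0 0 0 .02 -1;0 0 0 0 0 0 -1'; python3 fo.py
python3 -m jog '0 0 0 0 0 .025 -1;0 0 0 0 0 .025 -1;0 0 0 0 0 0 -1'; python3 fo.py
```

```text
clock: 23.6
tool_pos: [0.5328, 0.2968, 0.1639]
orientation: [-180.0, 15.0, 164.1]
force: [0.0, -0.5, -1.3]
opening: 0.0236
F [ 0.03  0.17 -1.4 ] along N -1.35 +- 0.19 tip [0.5543 0.2908 0.081 ] gap mm 1.93
turn(0.1rad) [0.01 0.   0.02] | shift now-axes [0.   0.   0.05] | shift after-turn [0.   0.   0.05]
t 24.1 p [0.5328 0.2969 0.164 ] rpy [180.   15.  164.1] F [ 0.4 -0.8 -1.1] open 0.0236 q [ 56.  12. -30.  20. -45. -85.]
clock: 24.48
tool_pos: [0.5333, 0.2967, 0.1619]
orientation: [-180.0, 15.0, 164.1]
force: [0.5, -0.8, -1.2]
opening: 0.0238
F [-0.04  0.19 -1.1 ] along N -1.04 +- 0.09 tip [0.5548 0.2906 0.079 ] gap mm -0.09
turn(0.1rad) [0.01 0.   0.02] | shift now-axes [ 0.  0. -0.] | shift after-turn [ 0.  0. -0.]
t 24.98 p [0.5333 0.2967 0.1621] rpy [180.   15.  164.1] F [-0.5  0.8 -0.9] open 0.0234 q [ 56.  12. -30.  20. -45. -86.]
```

Right at the onset (+0.2 N). Press in small steps.

```bash
python3 -m jog '0 0 0 0 0 .025 -1;0 0 0 0 0 0 -1'; python3 fo.py
python3 -m jog '0 0 0 0 0 .025 -1;0 0 0 0 0 .025 -1;0 0 0 0 0 0 -1'; python3 fo.py
```

```text
clock: 25.22
tool_pos: [0.5337, 0.2967, 0.1612]
orientation: [180.0, 15.0, 164.1]
force: [0.0, -0.9, 0.5]
opening: 0.0236
F [ 0.15  0.16 -0.16] along N -0.18 +- 0.22 tip [0.5551 0.2907 0.0782] gap mm -1.01
turn(0.1rad) [0.01 0.   0.02] | shift now-axes [ 0.    0.   -0.03] | shift after-turn [ 0.    0.   -0.03]
t 25.73 p [0.5336 0.2967 0.1612] rpy [180.   15.  164.1] F [-0.   0.  -1.3] open 0.0233 q [ 56.  12. -30.  20. -45. -86.]
clock: 26.1
tool_pos: [0.5341, 0.2966, 0.1592]
orientation: [180.0, 15.0, 164.1]
force: [-0.1, -0.4, 1.4]
opening: 0.0235
F [-0.21  0.01  0.48] along N 0.52 +- 0.16 tip [0.5555 0.2905 0.0762] gap mm -3.05
turn(0.1rad) [0.01 0.   0.02] | shift now-axes [ 0.    0.   -0.08] | shift after-turn [ 0.    0.   -0.08]
t 26.6 p [0.5341 0.2966 0.1592] rpy [180.   15.  164.1] F [-0.1  0.5  0.3] open 0.0235 q [ 56.  12. -30.  20. -45. -86.]
```

```bash
python3 -m jog '0 0 0 0 0 .025 -1;0 0 0 0 0 .025 -1;0 0 0 0 0 .025 -1;0 0 0 0 0 .015 -1;0 0 0 0 0 0 -1'; python3 fo.py; python3 fo.py;python3 look.py t3; python3 zo.py t3; python3 ax.py t3 | cut -c1-60; python3 vert.py t3 | cut -c1-250
```

```text
clock: 27.22
tool_pos: [0.535, 0.2963, 0.1558]
orientation: [180.0, 15.0, 164.1]
force: [-0.3, -0.0, 2.5]
opening: 0.0236
F [-0.63  0.14  2.09] along N 2.18 +- 0.18 tip [0.5564 0.2902 0.0727] gap mm -6.63
turn(0.1rad) [0.01 0.   0.02] | shift now-axes [ 0.    0.   -0.17] | shift after-turn [ 0.    0.   -0.17]
t 27.73 p [0.535  0.2963 0.1558] rpy [180.   15.  164.1] F [-0.7 -0.   2.1] open 0.0236 q [ 55.  12. -30.  21. -44. -86.]
F [-0.34  0.29  1.77] along N 1.82 +- 0.17 tip [0.5564 0.2902 0.0727] gap mm -6.67
turn(0.1rad) [0.01 0.   0.02] | shift now-axes [ 0.    0.   -0.17] | shift after-turn [ 0.    0.   -0.17]
t 28.23 p [0.535  0.2963 0.1557] rpy [180.   15.  164.1] F [-0.8  0.5  2.6] open 0.0232 q [ 55.  12. -30.  21. -44. -86.]
t 28.23 p [0.535  0.2963 0.1557] rpy [180.   15.  164.1] F [-0.8  0.5  2.6] open 0.0232 q [ 55.  12. -30.  21. -44. -86.]
turn(0.1rad) [0.01 0.   0.02] | shift now-axes [ 0.01  0.01 -0.17] | shift after-turn [ 0.01  0.01 -0.17]
tip est [0.5564 0.2902 0.0727]
tip px [[229.46947928 284.50178505]] m px [[230.05975869 283.29296212]]
0.008 L 1.22 edges -1.72 
[... 856 characters left out ...]
5, 2.5: 88, 3.0: 92, 3.5: 96, 4.0: 98, 4
collar top rim front [231.25 278.93] {-6.0: 150, -5.5: 151, -5.0: 151, -4.5: 150, -4.0: 146, -3.5: 139, -3.0: 127, -2.5: 113, -2.0: 100, -1.5: 90, -1.0: 86, -0.5: 85, 0.0: 86, 0.5: 90, 1.0: 94, 1.5: 97, 2.0: 99, 2.5: 98, 3.0: 96, 3.5: 92, 4.0: 86, 4.
collar bottom front [230.83 280.24] {-6.0: 150, -5.5: 147, -5.0: 141, -4.5: 130, -4.0: 117, -3.5: 103, -3.0: 92, -2.5: 86, -2.0: 85, -1.5: 86, -1.0: 89, -0.5: 93, 0.0: 97, 0.5: 98, 1.0: 99, 1.5: 97, 2.0: 94, 2.5: 88, 3.0: 80, 3.5: 72, 4.0: 64, 4.5: 5
(np.float32(8.36348), np.float64(-0.0014999999999999944), np.float64(0.0010000000000000078)) [0.5549684  0.28946189 0.07928823] [[229.92577944 282.68019622]]
```

View pics/t3.png

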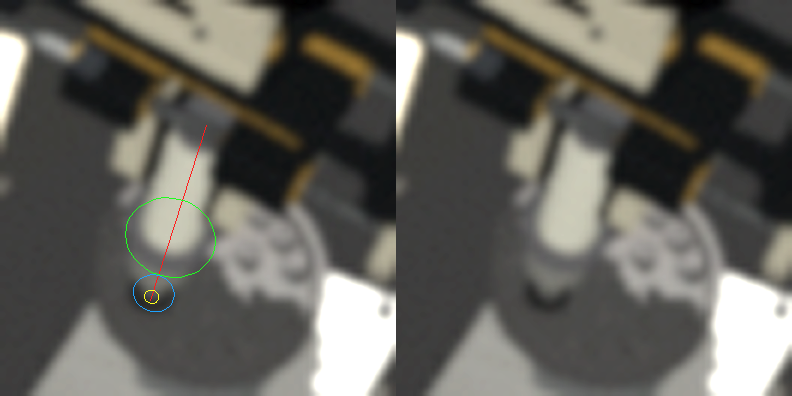

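View pics/t3_z.png

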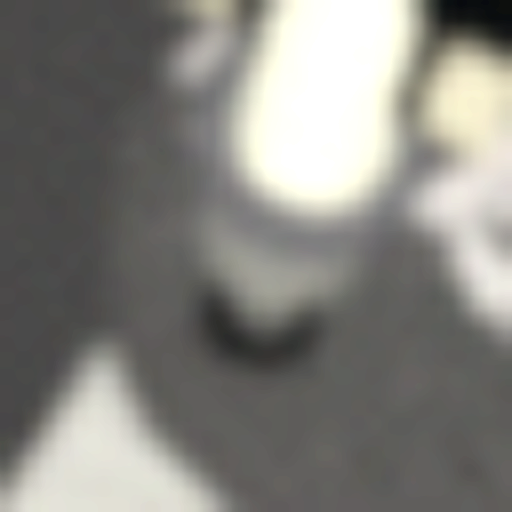

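```bash
python3 -m jog '0 0 0 0 0 .008 -1;0 0 0 0 0 0 -1;0 0 0 0 0 0 -1'; python3 fo.py
python3 - <<'E'
from plant import vision,nets
import cv2
im,_=vision.snapshot("side"); cv2.imwrite("pics/f.png",im[:,:,::-1])
im,_=vision.snapshot("top"); cv2.imwrite("pics/ft.png",im[:,:,::-1])
print([r["location"] for r in nets.boxes_of("cover","top")[:1]])
E
```

```text
clock: 28.65
tool_pos: [0.5351, 0.2963, 0.1554]
orientation: [180.0, 15.0, 164.1]
force: [-0.9, 0.3, 1.9]
opening: 0.0234
F [-0.53  0.23  2.07] along N 2.14 +- 0.11 tip [0.5565 0.2902 0.0724] gap mm -7.00
turn(0.1rad) [0.01 0.   0.02] | shift now-axes [ 0.    0.   -0.18] | shift after-turn [ 0.    0.   -0.18]
t 29.15 p [0.5351 0.2963 0.1554] rpy [180.   15.  164.1] F [-1.4  0.2  1.9] open 0.0232 q [ 55.  13. -30.  21. -44. -86.]
[[0.4875, -0.2498, 0.0231]]
```

View pics/f.png

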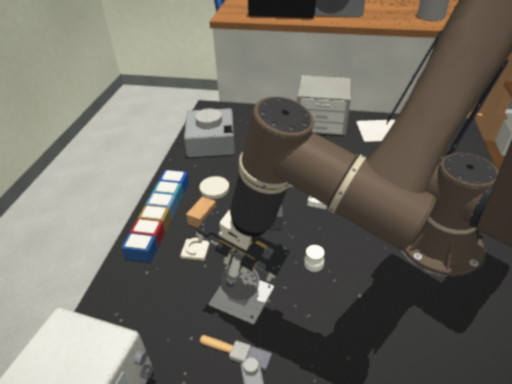

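View pics/ft.png

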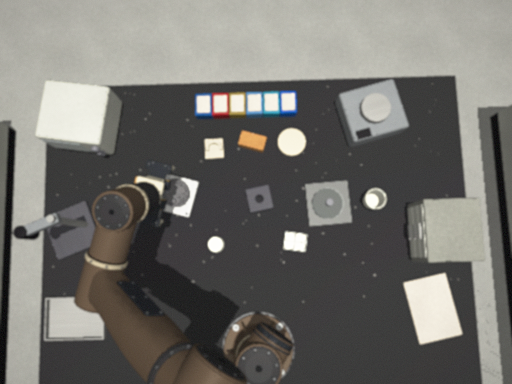

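Run:
```python
from pl import *
from ov import *
im=cv2.imread("pics/ft.png")
p,Rc,o=cur(); z=Rc.as_matrix()[:,2]; q=p+z*.079; up=-z
A=[np.array([q,q+up*.12]),circ(q+up*.043,up,.018),circ(np.array([.5547,.2907,.0791]),N,.0085)]
b=(145,165,60,60); a=np.hstack([over("top",im,x,b,6,None) for x in (A,[])]); cv2.imwrite("pics/ft_z.png",cv2.convertScaleAbs(a,alpha=1.4,beta=-20))
c=(300,175,60,60); cv2.imwrite("pics/ft_c.png",over("top",im,[sq(.489,-.2605,.004,.15,.15,4),circ(np.array([.489,-.2605,.021]),np.array([0,0,1.]),.055)],c,6,None))
```

```text
(no output)
```

View pics/ft_z.png

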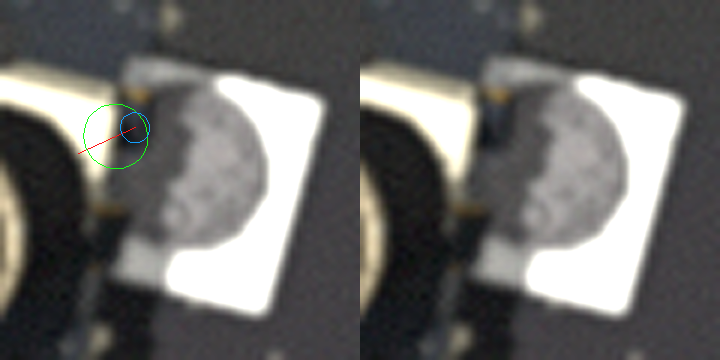

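View pics/ft_c.png

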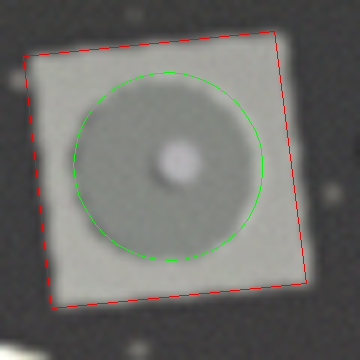

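Run:
```python
from pl import *
st(); print(ctrl.close_job())
```

```text
t 29.3 p [0.5351 0.2962 0.1554] rpy [-180.    15.   164.1] F [-0.3  0.   2.4] open 0.0236 q [ 55.  13. -30.  21. -44. -86.]
the job is handed in; nothing more can be done
None
```

I lifted the cover off the disc and set it down flat on the mat. Then I took the probe from its holder and pressed it square to the sloping face at the ringed mark. I handed the job in at 29.3 s with the probe still held there.

**Cover:** the last top view shows it flat on the mat, within about 2–3 mm of the middle. Setting it down raised a brief reading of about 11 N at the wrist.

**Probe angle:** the tool reads 15.0° of tilt along the slope. In the side view the probe's edges line up with its expected axis. I did not measure its lean towards or away from that camera.

**Tip pressure:** the push along the face normal settled at about 3.4 N above the free reading, which puts the sprung tip about 6 mm in, or half way. It first touched about 0.9 mm lower than expected, and I pressed in steps of 1 mm or less.

**Tip position:** in the side picture the tip sits on the ring centre to within about 1 mm.

**What disagreed:** the two cameras placed the mark 3–4 mm apart, mostly in y. I aimed by the tip against the ring in the side picture, so the end position leans on that camera. The gripper hid the mark from the top camera at the end, so I could not check it there.

In the last views I saw nothing else out of place, though the arm hid parts of the scene.

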